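# Cap the steel angle with the blue corner guard

## Task

Fit the wide blue corner guard over the bare steel angle on the grey stand: nest it fully down, ridge on ridge, legs lying along legs and the ends about level, then let go of it. Set it down rather than letting it fall, and leave the white guard and the narrow blue guard where they lie.

Things in the scene. Friction and masses are not known exactly. Their poses are not given: they have to be found in the camera images.
- blue_guard: Wide blue plastic corner guard, loose, about 80 g, ridge up like a tent: 110 long, 60 wide, 46 high. Legs 4 thick slope at 45 degrees and end in upright lips 3 thick, 16 high, standing on the worktop: grip across the lips' outer faces (60 apart). Hollow: inside of the V is 40 above the underside. Origin: centre of underside, worktop level; x along ridge, y across, z up. Sizes in mm.
- stand: Fixed stand: grey base 140 x 90 x 10 mm, dark web 20 thick, on top a bare steel angle, ridge up, 110 long, 30 mm legs at 45 degrees, 42 wide; ridge 85, lower edges 61 above the worktop. Origin: on the worktop right below the ridge's middle; x along ridge, y across, z up. A wide guard fully nested has its underside 45 mm above the worktop, its lips 6 mm clear of the angle each side.
- white_guard: White plastic corner guard, loose, the same shape and size as the wide blue one; not wanted. Origin and axes as for the wide blue guard.
- narrow_guard: Narrow blue plastic corner guard, loose, 110 mm long but only 30 mm wide and 31 mm high; too narrow for the stand, not wanted. Origin and axes as for the wide blue guard.
Mind the look-alikes: they are no part of the job. Leave any green look-alike of the blue_guard alone.

How it is judged:
By the outcome, as a careful person would: the job done as asked, in the order asked, and still so for the second after the job is handed in, with the robot touching nothing.
It also fails if it takes over 38 s, if anything falls off the work surface, if the arm or the gripper's body presses on something with over 40 N, if the wrist force passes 120 N, or if a joint passes its speed limit or range.

## Robot

A 7-joint arm with a two-finger parallel gripper is mounted at the origin on the work surface. World frame = base frame: x ahead of the robot, y to its left, z up, the work surface at z = 0. Lengths are in m, angles in degrees, forces in N, time in s.
With the tool pointing down it reaches from about 0.425 to 0.875 m from the base axis. Payload 4.7 kg.
Tool frame: the origin (TCP) lies between the finger pads; the fingertips stand 8 mm ahead of it and the grasp point (between the pads) lies 11 mm behind it; x points along the fingers, z is the direction in which the jaws open and shut, and the axes are right-handed (so a half turn about x gives the same grasp; the last joint's range is limited). The gripper opens to 87 mm and grips with 3 to 60 N. Pads are 19 mm wide; open, the fingers measure 117 mm over their backs; the gripper's body (75 mm by 190 mm) begins 51 mm behind the grasp point.
Start: joints at [71.052, 18.392, -4.016, 83.108, 1.295, 78.541, -3.26], TCP at [0.22, -0.612, 0.231] pointing down, gripper open.
Joint ranges: [-163.93, 163.93], [-17.29, 119.83], [-79.2, 71.16], [3.27, 140.29], [-89.18, 269.18], [5.43, 117.66], [-154.24, 154.24]. Speed limits (degrees/s): [147.25, 147.25, 180, 180, 180, 180, 180].

## Interface

Orientations are given as [roll, pitch, yaw] about the fixed x, y, z axes, in that order (R = Rz(yaw) Ry(pitch) Rx(roll)).
In Python, from cell import telemetry, vision, sign_off gives the robot as it stands. The module is installed in compiled form; this text tells all that it offers.
- The arm moves only by the tool drive_tool, never from a script. Its arguments are lists of equal length, an entry for each row: "offset": the shift along the tool's x, y, z in m, a list of three; "angular": the turn, a rotation vector about the tool's x, y, z in rad, a list of three. A call has 1 to 10 rows; each row is the pose to reach, as a shift and turn from the pose measured when the call began, along the tool's axes at that moment; what a row does not reach only later rows make up. A row lasts 1/8 s, in which the tool goes at most 62.5 mm and 10.7 degrees, less where a joint would pass 70% of its speed; a pose out of reach is approached as far as the arm can. A call with a gripper value outside its range is refused whole. "fingers" is the closure, from -1 (fully open) to 1 (shut), set as the call begins (left out, the last holds). The fingers move at their own pace and stop on an object; "squeeze" is the grip in N (left out, the last holds). Time passes only in rows, so rows that repeat a pose let the fingers close. It gives the time, the measured TCP pose, the force and the opening at its end, in the units of the state.
- telemetry.get_obs(): the state, without advancing time (a new reading comes with each control period).
- vision.read_camera(name): name is "scene" or "top" or "wrist"; returns a dict with "pixels" (384x512x3 uint8, red, green, blue), "intrinsics" (3x3 intrinsics, pixels), "world_from_camera" (4x4, takes a point from camera to world coordinates); the wrist camera has in their place "T_tool_cam" (4x4, takes a point from camera to tool coordinates, whose origin is the TCP and whose axes are the tool frame's). Camera axes: x right, y up, looking along -z (the intrinsics and any distortion apply to the point x, -y, -z); pixel columns grow to the right and rows downward; lengths in m; the calibration is good to about 2 mm. The wrist camera is an equidistant fisheye: a pixel r from the principal point sees the ray r / f radians off the axis. A picture is of the moment at which its call begins: read the wrist's pose just before it. There is no depth.
- sign_off(): hands the job in, once; it reports no verdict.
The state is a dict: "time_s": time; "qpos": joint angles; "joint_velocities": joint speeds; "effort": joint torques, N m; "tool_pos": TCP position; "tool_rot": TCP orientation; "force": force on the tool from outside, world axes, zero at the start; "wrist_torque": the same for the moment, N m; "grip_width": finger opening in m.
Only numpy, scipy, OpenCV 4.12 (cv2) and the standard library are available. Lean on these libraries where they do the work, as an engineer would, in place of code of your own. Each camera call takes 0.05 s, during which the arm holds its last target.

## Working session

There is one attempt and no reset: what is moved stays moved. The work goes in short steps, Python scripts to look and compute and a tool call to move; the robot and the scene stay as the last step left them, time stands still between calls to the robot, and variables do not carry over. Pictures are saved under pics/ and viewed, and the job is handed in when it is done.

Besides the shell and the picture viewer there is one more tool, called after "Emit:" as a command line: name --argument value ..., lists and objects as JSON in quotes. drive_tool: Moves the arm, as the interface text tells. Its arguments: {"type":"object","properties":{"offset":{"type":"array"},"angular":{"type":"array"},"fingers":{"type":"number"},"squeeze":{"type":"number"}},"required":["offset","angular"]}

```bash
mkdir -p pics; python3 - <<'E'
from cell import telemetry, vision
import cv2,numpy as np
o=telemetry.get_obs()
for k in("time_s","tool_pos","tool_rot","grip_width","force"):print(k,o[k])
for n in("scene","top","wrist"):
    d=vision.read_camera(n); np.savez(f"{n}0.npz",**d); cv2.imwrite(f"pics/{n}0.png",d["pixels"][:,:,::-1])
    print(n,{k:np.round(v,3).tolist() if not isinstance(v,str) else v for k,v in d.items() if k!="pixels"})
E
```

```text
time_s 0.0
tool_pos [ 0.21948349 -0.61125257  0.22945065]
tool_rot [-177.10331397   89.89017005  112.65529091]
grip_width 0.08708971745845746
force [ 0.49897387 -0.0923549  -0.39415447]
scene {'intrinsics': [[411.701, 0.0, 249.787], [0.0, 411.701, 200.032], [0.0, 0.0, 1.0]], 'world_from_camera': [[-0.185, -0.579, 0.794, 1.414], [0.983, -0.113, 0.146, 0.249], [0.005, 0.807, 0.59, 0.7], [0.0, 0.0, 0.0, 1.0]]}
top {'intrinsics': [[427.697, 0.0, 261.643], [0.0, 427.697, 189.355], [0.0, 0.0, 1.0]], 'world_from_camera': [[-0.007, 0.992, -0.126, 0.416], [-1.0, -0.008, -0.013, 0.092], [-0.014, 0.126, 0.992, 1.17], [0.0, 0.0, 0.0, 1.0]]}
wrist {'intrinsics': [[297.319, 0.0, 255.278], [0.0, 297.319, 189.883], [0.0, 0.0, 1.0]], 'T_tool_cam': [[-0.0, 0.274, -0.962, -0.154], [0.001, 0.962, 0.274, 0.075], [1.0, -0.001, -0.0, 0.001], [0.0, 0.0, 0.0, 1.0]]}
```

View pics/scene0.png

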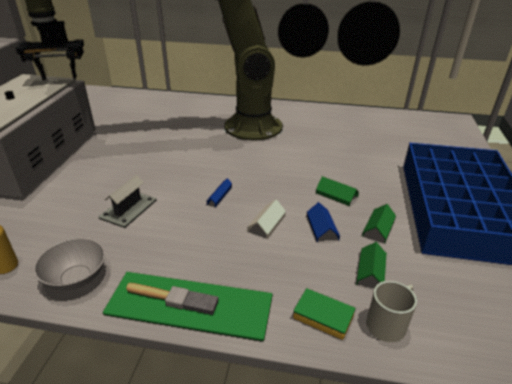

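View pics/top0.png

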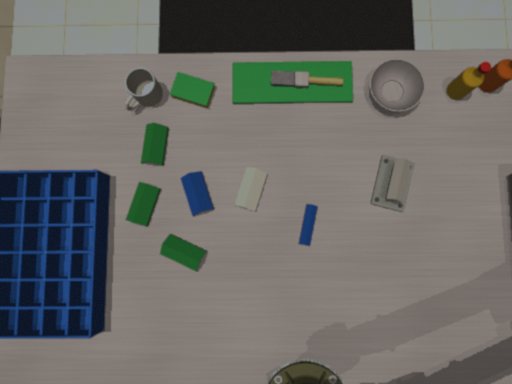

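View pics/wrist0.png

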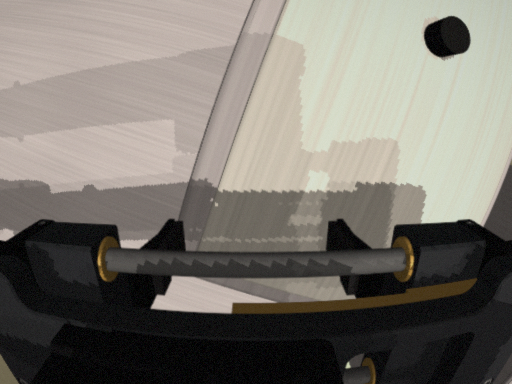

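The scene view shows the wide blue guard at about (322,222), the white one at (268,218), the narrow blue one at (220,192) and the stand at (127,205). In the top view they are at (198,193), (252,188), (308,225) and (397,182). The gripper starts above a box at the robot's right.

```bash
cat > h.py <<'E'
import numpy as np,cv2
from scipy.spatial.transform import Rotation as R
def load(n): return dict(np.load(n,allow_pickle=True))
def ray(d,u,v):
    K=d["intrinsics"];T=d["world_from_camera"]
    r=np.array([(u-K[0,2])/K[0,0],-(v-K[1,2])/K[1,1],-1.]);return T[:3,3],T[:3,:3]@r
def onz(d,u,v,z):
    o,r=ray(d,u,v);return o+r*(z-o[2])/r[2]
def proj(d,p):
    K=d["intrinsics"];T=d["world_from_camera"]
    c=T[:3,:3].T@(np.array(p)-T[:3,3]);return np.array([K[0,2]+K[0,0]*c[0]/-c[2],K[1,2]+K[1,1]*c[1]/c[2]])
def crop(d,x0,y0,x1,y1,s,fn):
    cv2.imwrite(fn,cv2.resize(d["pixels"][y0:y1,x0:x1,::-1],None,fx=s,fy=s,interpolation=cv2.INTER_CUBIC))
E
python3 - <<'E'
from h import *
t=load("top0.npz");s=load("scene0.npz")
crop(t,170,160,230,220,10,"pics/tb.png");crop(t,360,145,420,220,8,"pics/ts.png")
crop(s,295,190,350,250,10,"pics/sb.png");crop(s,90,170,165,230,10,"pics/ss.png")
for n,d,win in(("top",t,(170,160,230,220)),("scene",s,(295,190,350,250))):
    hsv=cv2.cvtColor(d["pixels"],cv2.COLOR_RGB2HSV)
    m=cv2.inRange(hsv,(105,120,20),(130,255,255));mm=np.zeros_like(m);x0,y0,x1,y1=win;mm[y0:y1,x0:x1]=m[y0:y1,x0:x1]
    c=max(cv2.findContours(mm,cv2.RETR_EXTERNAL,cv2.CHAIN_APPROX_NONE)[0],key=cv2.contourArea)
    print(n,cv2.contourArea(c),cv2.minAreaRect(c),cv2.boxPoints(cv2.minAreaRect(c)).tolist(),cv2.approxPolyDP(c,2,True)[:,0].tolist())
E
```

```text
top 778.5 ((196.20001220703125, 192.09999084472656), (40.16092300415039, 21.187259674072266), 71.56504821777344) [[179.8000030517578, 176.39999389648438], [199.90000915527344, 169.69998168945312], [212.6000213623047, 207.79998779296875], [192.50001525878906, 214.5]] [[200, 172], [190, 173], [182, 178], [193, 214], [212, 208]]
scene 563.5 ((321.7068786621094, 222.5172576904297), (38.99602127075195, 22.09774398803711), 68.19859313964844) [[304.2069091796875, 208.5172576904297], [324.72412109375, 200.3103485107422], [339.20684814453125, 236.5172576904297], [318.68963623046875, 244.7241668701172]] [[308, 211], [308, 218], [317, 239], [328, 229], [338, 237], [326, 209], [318, 203]]
```

View pics/tb.png

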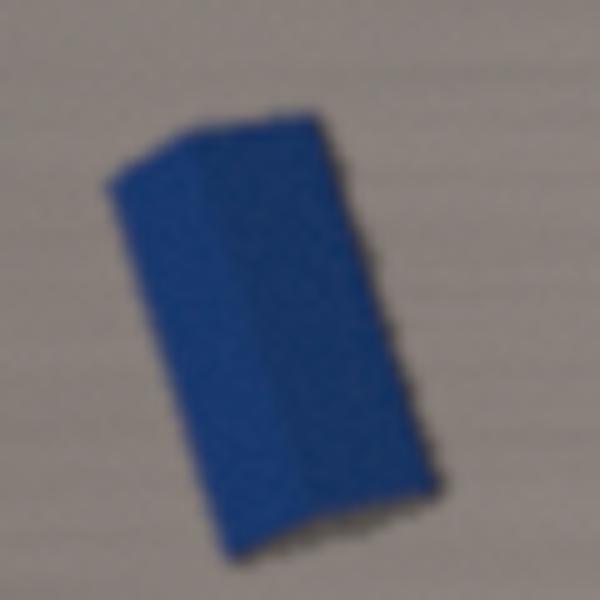

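View pics/ts.png

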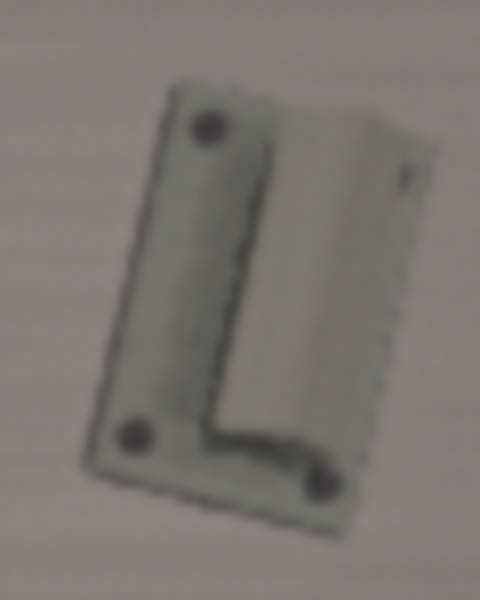

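View pics/sb.png

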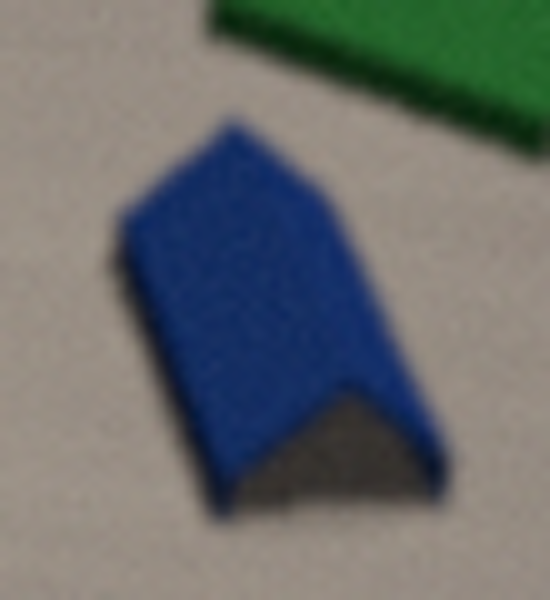

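View pics/ss.png

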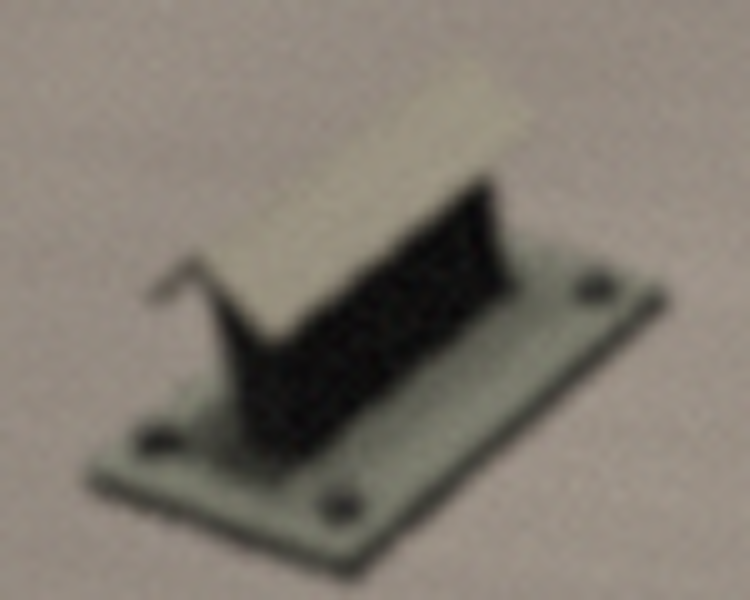

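```bash
cat >> h.py <<'E'
def up(X,Y,x0,y0,s): return x0+(X+.5)/s-.5, y0+(Y+.5)/s-.5
def tri(d1,p1,d2,p2):
    o1,r1=ray(d1,*p1);o2,r2=ray(d2,*p2)
    s=np.linalg.lstsq(np.c_[r1,-r2],o2-o1,rcond=None)[0]
    a=o1+r1*s[0];b=o2+r2*s[1];return (a+b)/2,np.linalg.norm(a-b)
E
python3 - <<'E'
from h import *
np.set_printoptions(precision=4,suppress=True)
t=load("top0.npz");s=load("scene0.npz")
T=lambda X,Y:up(X,Y,170,160,10); S=lambda X,Y:up(X,Y,295,190,10)
print("guard ridge tri",tri(t,T(195,132),s,S(235,120)),tri(t,T(308,505),s,S(350,385)))
for nm,d,f,A,B in(("top",t,T,(195,132),(308,505)),("scene",s,S,(235,120),(350,385))):
    a,b=onz(d,*f(*A),.046),onz(d,*f(*B),.046);print(nm,"ridge z46",a,b,(a+b)/2,np.linalg.norm(a-b),np.degrees(np.arctan2(*(b-a)[1::-1])))
q=[onz(t,*T(*p),.016) for p in((110,188),(318,112),(437,490),(232,560))];print("lips z16",np.array(q),np.mean(q,0),[np.linalg.norm(q[i]-q[(i+1)%4]) for i in range(4)])
T=lambda X,Y:up(X,Y,360,145,8); S=lambda X,Y:up(X,Y,90,170,10)
q=[onz(t,*T(*p),.01) for p in((175,85),(440,145),(345,535),(88,465))];print("base top",np.array(q),np.mean(q,0),[np.linalg.norm(q[i]-q[(i+1)%4]) for i in range(4)])
d=(q[0]+q[1]-q[2]-q[3]);print(np.degrees(np.arctan2(d[1],d[0])))
a,b=onz(s,*S(480,62),.085),onz(s,*S(193,258),.085);print("ridge scene",a,b,(a+b)/2,np.linalg.norm(a-b),np.degrees(np.arctan2(*(b-a)[1::-1])))
for p in(a,b):
  u=proj(t,p);print("ridge in top crop",(u+.5-[360,145])*8-.5)
q=[onz(s,*S(*p),.01) for p in((90,475),(350,572),(665,292))];print("scene base",np.array(q),(q[0]+q[2])/2)
E
```

```text
guard ridge tri (array([0.5947, 0.2772, 0.1124]), np.float64(0.022435556888889752)) (array([ 0.5112,  0.2957, -0.0385]), np.float64(0.025603552332544355))
top ridge z46 [0.6051 0.3008 0.046 ] [0.5051 0.2695 0.046 ] [0.5551 0.2852 0.046 ] 0.10476190169215432 -162.5757383152001
scene ridge z46 [0.5061 0.268  0.046 ] [0.6118 0.3017 0.046 ] [0.559  0.2849 0.046 ] 0.11096364226682666 17.695751622132278
lips z16 [[0.5948 0.3295 0.016 ]
 [0.6154 0.2727 0.016 ]
 [0.5113 0.2392 0.016 ]
 [0.4928 0.2946 0.016 ]] [0.5536 0.284  0.016 ] [np.float64(0.06039379906857945), np.float64(0.10932075991259681), np.float64(0.05841210732011471), np.float64(0.10784645809203)]
base top [[ 0.6553 -0.2222  0.01  ]
 [ 0.6336 -0.3117  0.01  ]
 [ 0.5    -0.2729  0.01  ]
 [ 0.5245 -0.1873  0.01  ]] [ 0.5783 -0.2485  0.01  ] [np.float64(0.09216938094999967), np.float64(0.13905247366178522), np.float64(0.08901675753685466), np.float64(0.13545437413610273)]
-15.566887896650234
ridge scene [ 0.5346 -0.2268  0.085 ] [ 0.6359 -0.2618  0.085 ] [ 0.5853 -0.2443  0.085 ] 0.10712540669215662 -19.05177351628639
ridge in top crop [267.8282 409.645 ]
ridge in top crop [362.8656  95.4058]
scene base [[ 0.6393 -0.3056  0.01  ]
 [ 0.664  -0.2201  0.01  ]
 [ 0.5308 -0.185   0.01  ]] [ 0.5851 -0.2453  0.01  ]
```

```bash
cat >> h.py <<'E'
def pose():
    from cell import telemetry
    o=telemetry.get_obs();r=np.array(o["tool_rot"]);return np.array(o["tool_pos"]),R.from_euler("xyz",r,degrees=True).as_matrix(),o
def target_R(ridge_yaw,flip=False):
    a=np.radians(ridge_yaw+(180 if flip else 0));y=np.array([np.cos(a),np.sin(a),0]);x=np.array([0,0,-1.]);return np.c_[x,y,np.cross(x,y)]
def move(p,Rt):
    P,M,o=pose();return np.round(M.T@(np.array(p)-P),4),np.round(R.from_matrix(M.T@Rt).as_rotvec(),4)
E
python3 - <<'E'
from h import *
P,M,o=pose();print(np.round(M,3))
for f in(0,1):
  print(f,"stand",move([.50,-.23,.26],target_R(-16,f)),"guard",move([.555,.285,.26],target_R(17.5,f)))
E
```

```text
[[-0.001  0.941  0.338]
 [ 0.001  0.338 -0.941]
 [-1.    -0.    -0.001]]
0 stand (array([-0.0299,  0.3929, -0.2641]), array([ 6.241e-01, -1.400e-03,  5.000e-04])) guard (array([-0.0293,  0.6187, -0.7302]), array([ 0.0394, -0.0015,  0.0001]))
1 stand (array([-0.0299,  0.3929, -0.2641]), array([-2.5175e+00, -7.0000e-04, -1.8000e-03])) guard (array([-0.0293,  0.6187, -0.7302]), array([-3.1022e+00, -2.0000e-04, -2.3000e-03]))
```

```bash
python3 - <<'E'
from h import *
print(move([.58,-.247,.22],target_R(-16)))
E
```

```text
(array([ 0.01  ,  0.4624, -0.221 ]), array([ 6.241e-01, -1.400e-03,  5.000e-04]))
```

Emit:
drive_tool --offset '[[-0.04, 0.0, 0.0], [-0.05, 0.04, -0.03], [-0.05, 0.09, -0.06], [-0.05, 0.14, -0.08], [-0.04, 0.19, -0.1], [-0.02, 0.25, -0.13], [-0.01, 0.31, -0.16], [0.0, 0.37, -0.19], [0.01, 0.42, -0.21], [0.01, 0.46, -0.22]]' --angular '[[0, 0, 0], [0.06, 0, 0], [0.13, 0, 0], [0.2, 0, 0], [0.28, 0, 0], [0.36, 0, 0], [0.44, 0, 0], [0.52, 0, 0], [0.59, 0, 0], [0.624, -0.001, 0]]' --fingers -1 --squeeze 15

```text
time_s: 1.4
tool_pos: [0.579, -0.246, 0.2189]
tool_rot: [-111.2, 89.9, 142.9]
force: [0.8, -1.0, -0.6]
grip_width: 0.0868
```

```bash
cat >> h.py <<'E'
def wshot(tag):
    from cell import vision
    P,M,o=pose();d=vision.read_camera("wrist");np.savez(tag+".npz",P=P,M=M,**d);cv2.imwrite(f"pics/{tag}.png",d["pixels"][:,:,::-1]);return d
def wray(d,u,v):
    K=d["intrinsics"];x=(u-K[0,2]);y=(v-K[1,2]);r=np.hypot(x,y);th=r/K[0,0]
    c=np.array([np.sin(th)*x/max(r,1e-9),-np.sin(th)*y/max(r,1e-9),-np.cos(th)]);T=d["T_tool_cam"]
    return d["P"]+d["M"]@T[:3,3], d["M"]@(T[:3,:3]@c)
def wonz(d,u,v,z):
    o,r=wray(d,u,v);return o+r*(z-o[2])/r[2]
E
python3 -c "
from h import *
wshot('w1')"
```

```text
(no output)
```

View pics/w1.png

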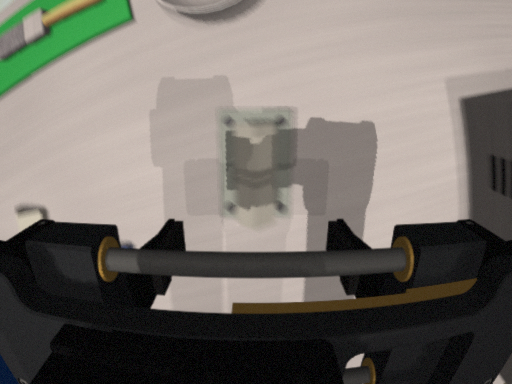

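The wrist view shows the stand upright in the frame, spanning about (217,107) to (297,228). I'll enlarge it.

```bash
python3 -c "
from h import *
d=load('w1.npz');im=d['pixels'][95:240,200:315,::-1]
im=cv2.resize(im,None,fx=4,fy=4,interpolation=cv2.INTER_CUBIC);cv2.imwrite('pics/w1c.png',cv2.convertScaleAbs(im,alpha=1.6,beta=-40))"
```

```text
(no output)
```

View pics/w1c.png

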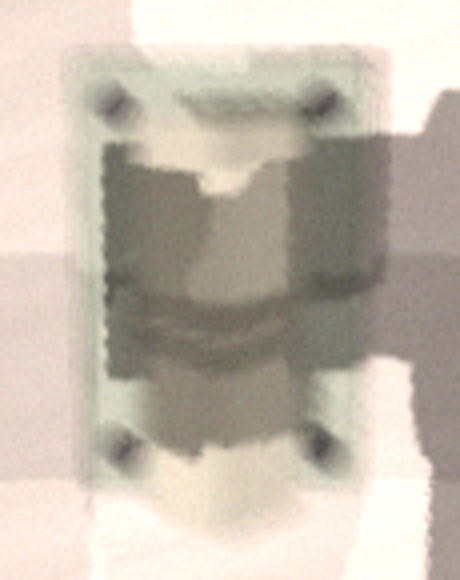

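```bash
python3 -c "
from h import *
d=wshot('w2');P,M,o=pose();print(P,o['joint_velocities'],o['time_s'])
im=d['pixels'][95:240,200:315,::-1]
im=cv2.resize(im,None,fx=4,fy=4,interpolation=cv2.INTER_CUBIC);cv2.imwrite('pics/w2c.png',cv2.convertScaleAbs(im,alpha=1.6,beta=-40))"
```

```text
[ 0.58231116 -0.24122264  0.21885245] [ 3.07571395 -1.96148627  3.66498657  1.68751326  2.04671897  1.47747291
  3.73402445] 1.5
```

View pics/w2c.png

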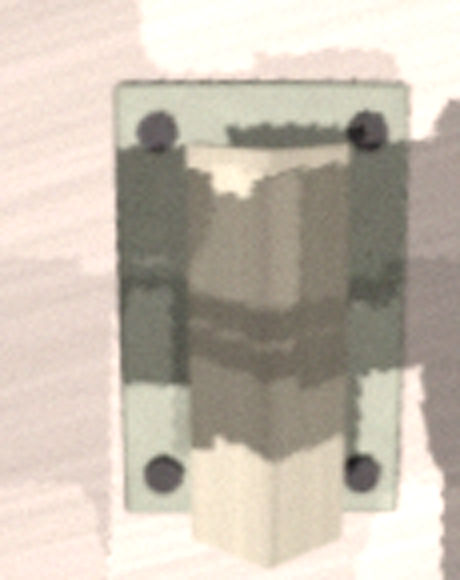

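The image is sharp now: base corners at crop (118,83), (407,83), (397,508) and (125,510). The ridge's near end is at (270,567) and the far end is near (268,152).

```bash
python3 - <<'E'
from h import *
np.set_printoptions(precision=4,suppress=True)
ang=lambda v:np.degrees(np.arctan2(v[1],v[0]))
d=load("w2.npz");print(d["P"],pose()[0])
f=lambda X,Y:up(X,Y,200,95,4)
def q(pts,z):
    q=np.array([wonz(d,*f(*p),z) for p in pts]);print(z,q.mean(0),[round(float(np.linalg.norm(q[i]-q[(i+1)%4])),4) for i in range(4)],ang(q[0]+q[1]-q[2]-q[3]));return q
q([(118,83),(407,83),(397,508),(125,510)],.01)
q([(157,131),(368,130),(362,473),(165,473)],.01)
q([(187,148),(350,150),(342,540),(193,535)],.061)
a,b=wonz(d,*f(268,152),.085),wonz(d,*f(270,567),.085);print(a,b,(a+b)/2,np.linalg.norm(a-b),ang(a-b))
E
```

```text
[ 0.5847 -0.2391  0.2187] [ 0.5823 -0.2412  0.2189]
0.01 [ 0.5791 -0.2497  0.01  ] [0.0877, 0.1378, 0.0898, 0.138] -15.268187169227238
0.01 [ 0.5781 -0.2497  0.01  ] [0.0642, 0.1107, 0.0642, 0.11] -14.880825614821564
0.061 [ 0.5769 -0.2494  0.061 ] [0.0427, 0.1102, 0.0426, 0.1089] -15.074972874688289
[ 0.6311 -0.263   0.085 ] [ 0.5258 -0.2355  0.085 ] [ 0.5785 -0.2492  0.085 ] 0.10877814491740051 -14.637857164539042
```

```bash
python3 -c "
from h import *
d=wshot('w3');P,M,o=pose();print(load('w3.npz')['P'],P,np.round(o['joint_velocities'],2),o['tool_rot'])
im=d['pixels'][95:240,200:315,::-1]
im=cv2.resize(im,None,fx=4,fy=4,interpolation=cv2.INTER_CUBIC);cv2.imwrite('pics/w3c.png',cv2.convertScaleAbs(im,alpha=1.6,beta=-40))
print(move([.556,.285,.2],target_R(17.5)))"
```

```text
[ 0.58231116 -0.24122264  0.21885245] [ 0.57997261 -0.24483377  0.21903853] [ 2.92 -1.48  3.44  1.14  1.56  0.72  0.99] [-143.56002529   89.83037394  110.8281805 ]
(array([ 0.0205, -0.1656, -0.5038]), array([-0.5779, -0.0028,  0.001 ]))
```

View pics/w3c.png

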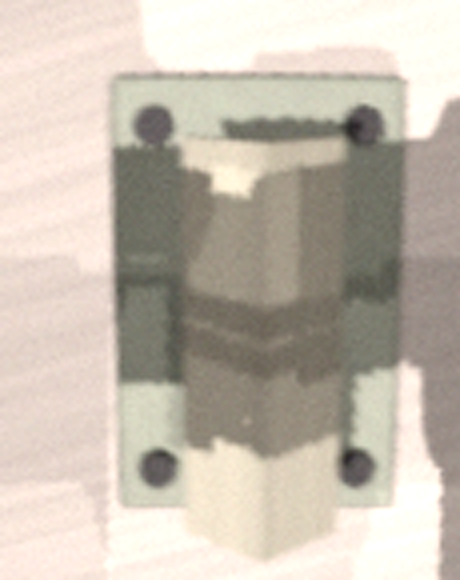

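The same features have shifted by about 6 crop pixels because the arm is still settling. I'll remeasure.

```bash
python3 - <<'E'
from h import *
np.set_printoptions(precision=4,suppress=True)
ang=lambda v:np.degrees(np.arctan2(v[1],v[0]))
d=load("w3.npz");f=lambda X,Y:up(X,Y,200,95,4)
for pts,z in(([(112,75),(405,75),(393,505),(120,506)],.01),([(154,124),(366,125),(358,466),(159,467)],.01),([(180,140),(347,143),(336,534),(186,530)],.061)):
    q=np.array([wonz(d,*f(*p),z) for p in pts]);print(z,q.mean(0),ang(q[0]+q[1]-q[2]-q[3]))
E
```

```text
0.01 [ 0.5784 -0.2512  0.01  ] -15.25837081466706
0.01 [ 0.5775 -0.2514  0.01  ] -15.220096472184183
0.061 [ 0.5763 -0.2506  0.061 ] -15.24506373111558
```

Emit:
drive_tool --offset '[[0.0, -0.02, -0.06], [0.0, -0.04, -0.11], [0.0, -0.06, -0.16], [0.0, -0.08, -0.22], [0.01, -0.1, -0.28], [0.01, -0.12, -0.34], [0.01, -0.14, -0.4], [0.02, -0.155, -0.45], [0.02, -0.163, -0.485], [0.02, -0.166, -0.504]]' --angular '[[-0.05, 0, 0], [-0.1, 0, 0], [-0.17, 0, 0], [-0.24, 0, 0], [-0.31, 0, 0], [-0.38, 0, 0], [-0.45, 0, 0], [-0.52, 0, 0], [-0.56, 0, 0], [-0.578, -0.003, 0.001]]'

```text
time_s: 2.8
tool_pos: [0.5556, 0.2857, 0.2003]
tool_rot: [-30.7, 89.9, -103.1]
force: [0.7, -0.1, 0.0]
grip_width: 0.087
```

Emit:
drive_tool --offset '[[0, 0, 0], [0, 0, 0], [0, 0, 0]]' --angular '[[0, 0, 0], [0, 0, 0], [0, 0, 0]]'

```text
time_s: 3.18
tool_pos: [0.5564, 0.2834, 0.2004]
tool_rot: [-13.8, 89.9, -86.4]
force: [0.3, -0.0, -0.2]
grip_width: 0.0866
```

```bash
python3 -c "
from h import *
d=wshot('w4');P,M,o=pose();print(load('w4.npz')['P'],P,np.round(o['joint_velocities'],2),o['tool_rot'])
"
```

```text
[0.55643198 0.28342215 0.20035916] [0.55629952 0.28380778 0.20042599] [-0.32 -0.02 -0.4  -0.05 -0.13 -0.03 -0.04] [-12.36085647  89.88895925 -84.9479863 ]
```

View pics/w4.png

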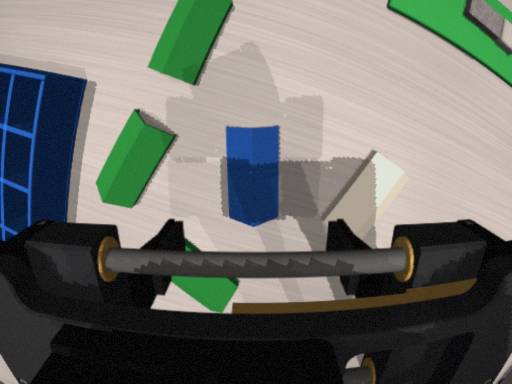

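The blue guard is upright between the fingers, at about (227–279, 125–226). The white guard is clear of it on the right at (365,185), and the green ones are on the left.

```bash
python3 - <<'E'
from h import *
d=load('w4.npz');im=d['pixels'][110:240,200:310,::-1]
cv2.imwrite('pics/w4c.png',cv2.convertScaleAbs(cv2.resize(im,None,fx=4.5,fy=4.5,interpolation=cv2.INTER_CUBIC),alpha=1.4))
m=cv2.inRange(cv2.cvtColor(d["pixels"],cv2.COLOR_RGB2HSV),(105,120,20),(130,255,255));m[:, :210]=0;m[:,300:]=0;m[240:]=0
c=max(cv2.findContours(m,cv2.RETR_EXTERNAL,cv2.CHAIN_APPROX_NONE)[0],key=cv2.contourArea);print(cv2.approxPolyDP(c,2,True)[:,0].tolist())
E
```

```text
[[277, 126], [226, 128], [230, 217], [253, 226], [277, 215]]
```

View pics/w4c.png

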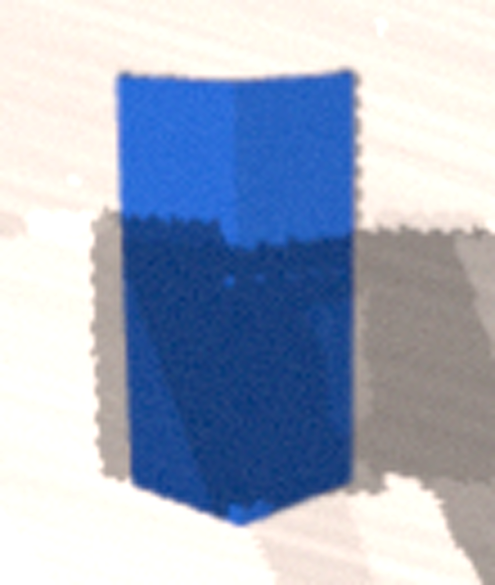

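```bash
python3 - <<'E'
from h import *
np.set_printoptions(precision=4,suppress=True)
ang=lambda v:np.degrees(np.arctan2(v[1],v[0]))
d=load("w4.npz");f=lambda X,Y:up(X,Y,200,110,4.5)
q=np.array([wonz(d,*f(*p),.016) for p in [(118,75),(354,73),(352,485),(132,485)]]);print(q.mean(0),ang(q[0]+q[1]-q[2]-q[3]),[np.linalg.norm(q[i]-q[(i+1)%4]) for i in range(4)])
a,b=wonz(d,*f(237,80),.046),wonz(d,*f(240,522),.046);print((a+b)/2,np.linalg.norm(a-b),ang(a-b))
E
```

```text
[0.5547 0.2848 0.016 ] 18.14188466591413 [np.float64(0.05949506153024962), np.float64(0.1104659823630566), np.float64(0.05973415655911903), np.float64(0.1100253113068357)]
[0.5557 0.2851 0.046 ] 0.10875044255688682 17.687377704114187
```

```bash
python3 - <<'E'
from h import *
print(move([.555,.285,.011],target_R(18.0)))
E
```

```text
(array([ 0.1894, -0.0008, -0.0019]), array([-0.0102,  0.0019,  0.0004]))
```

Emit:
drive_tool --offset '[[0.04, 0.0, -0.002], [0.08, -0.001, -0.002], [0.11, -0.001, -0.002], [0.135, -0.001, -0.002], [0.155, -0.001, -0.002], [0.17, -0.001, -0.002], [0.18, -0.001, -0.002], [0.186, -0.001, -0.002], [0.189, -0.001, -0.002], [0.189, -0.001, -0.002]]' --angular '[[-0.01, 0.002, 0], [-0.01, 0.002, 0], [-0.01, 0.002, 0], [-0.01, 0.002, 0], [-0.01, 0.002, 0], [-0.01, 0.002, 0], [-0.01, 0.002, 0], [-0.01, 0.002, 0], [-0.01, 0.002, 0], [-0.01, 0.002, 0]]'

```text
time_s: 4.47
tool_pos: [0.5549, 0.2852, 0.0117]
tool_rot: [-167.3, 90.0, 120.7]
force: [1.0, -0.3, 0.1]
grip_width: 0.087
```

```bash
python3 - <<'E'
from h import *
wshot('w5');P,M,o=pose();print(P,o['force'],move([.555,.285,.011],target_R(18.0)))
E
```

```text
[0.55502748 0.28523679 0.01180617] [ 0.04048833 -0.1518025  -0.19860816] (array([ 0.0008, -0.0001,  0.0002]), array([-0.0001, -0.0001, -0.0002]))
```

View pics/w5.png

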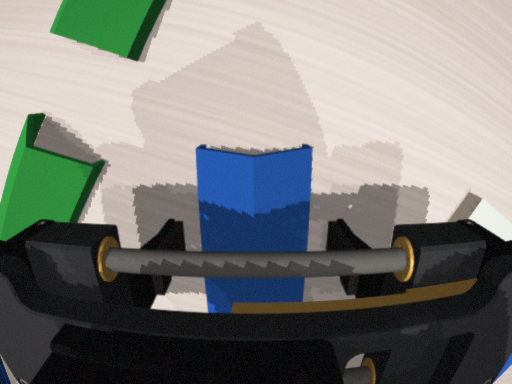

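The guard is centred between the two fingers, with its lips at about u=200 and u=308 and the fingers at 180 and 330. I'll close the gripper.

Emit:
drive_tool --offset '[[0, 0, 0], [0, 0, 0], [0, 0, 0], [0, 0, 0], [0, 0, 0], [0, 0, 0]]' --angular '[[0, 0, 0], [0, 0, 0], [0, 0, 0], [0, 0, 0], [0, 0, 0], [0, 0, 0]]' --fingers 1 --squeeze 20

```text
time_s: 5.28
tool_pos: [0.5551, 0.2853, 0.0119]
tool_rot: [110.2, 90.0, 38.2]
force: [-0.3, 0.3, 0.8]
grip_width: 0.0598
```

Emit:
drive_tool --offset '[[-0.01, 0, 0], [-0.03, 0, 0], [-0.06, 0, 0], [-0.1, 0, 0], [-0.13, 0, 0], [-0.15, 0, 0], [-0.15, 0, 0], [-0.15, 0, 0]]' --angular '[[0, 0, 0], [0, 0, 0], [0, 0, 0], [0, 0, 0], [0, 0, 0], [0, 0, 0], [0, 0, 0], [0, 0, 0]]'

```text
time_s: 6.28
tool_pos: [0.5544, 0.2847, 0.1608]
tool_rot: [-80.7, 89.9, -152.7]
force: [-0.6, -0.4, -0.8]
grip_width: 0.0599
```

```bash
python3 - <<'E'
from h import *
wshot('w6');P,M,o=pose();print(P,o['force'],o['grip_width'],move([.578,-.25,.17],target_R(-15.2)))
E
```

```text
[0.55430485 0.28460927 0.16037654] [-0.17330196  1.25152409 -0.22600313] 0.060018945925748815 (array([-0.0092, -0.1425,  0.5158]), array([0.5792, 0.0008, 0.0021]))
```

View pics/w6.png

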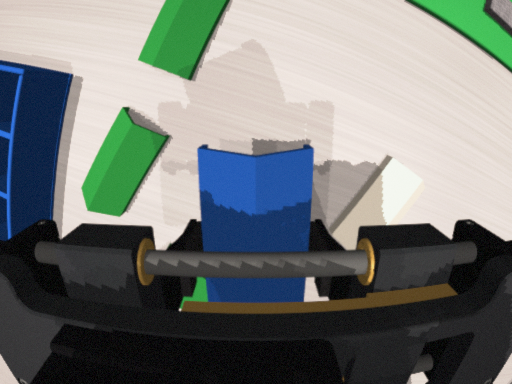

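The guard is held with a 60 mm opening and sits square in the view, its far end at v≈147 as before the lift. I'll carry it over the stand.

Emit:
drive_tool --offset '[[0.0, -0.01, 0.03], [0.0, -0.02, 0.075], [0.0, -0.04, 0.13], [0.0, -0.055, 0.185], [0.0, -0.07, 0.24], [0.0, -0.085, 0.295], [-0.005, -0.1, 0.35], [-0.009, -0.115, 0.405], [-0.009, -0.13, 0.455], [-0.009, -0.138, 0.495]]' --angular '[[0.03, 0, 0], [0.08, 0, 0], [0.14, 0, 0], [0.2, 0, 0], [0.27, 0, 0], [0.34, 0, 0], [0.41, 0, 0], [0.48, 0.001, 0.002], [0.54, 0.001, 0.002], [0.57, 0.001, 0.002]]'

```text
time_s: 7.58
tool_pos: [0.5745, -0.2316, 0.1681]
tool_rot: [-83.0, 89.8, 172.2]
force: [0.3, 0.8, -1.0]
grip_width: 0.0596
```

```bash
python3 - <<'E'
from h import *
P,M,o=pose();print(P,o['force'],o['grip_width'],move([.578,-.25,.15],target_R(-15.2)))
E
```

```text
[ 0.57449346 -0.23160738  0.16809627] [ 0.29716768  0.75922121 -1.03194996] 0.0595801815779343 (array([0.0181, 0.0082, 0.0169]), array([0.0057, 0.0004, 0.0029]))
```

Emit:
drive_tool --offset '[[0.005, 0.004, 0.01], [0.01, 0.008, 0.016], [0.018, 0.008, 0.017], [0.018, 0.008, 0.017], [0.018, 0.008, 0.017], [0.018, 0.008, 0.017], [0.018, 0.008, 0.017]]' --angular '[[0.005, 0, 0.002], [0.006, 0, 0.003], [0.006, 0, 0.003], [0.006, 0, 0.003], [0.006, 0, 0.003], [0.006, 0, 0.003], [0.006, 0, 0.003]]'

```text
time_s: 8.45
tool_pos: [0.578, -0.25, 0.1505]
tool_rot: [54.8, 89.9, -50.5]
force: [0.5, -0.3, -0.9]
grip_width: 0.0598
```

```bash
python3 - <<'E'
from h import *
from cell import vision
d=wshot('w7');P,M,o=pose();print(P,o['force'],o['grip_width'],move([.578,-.25,.058],target_R(-15.2)))
cv2.imwrite('pics/w7c.png',cv2.convertScaleAbs(cv2.resize(d['pixels'][80:320,150:360,::-1],None,fx=2.5,fy=2.5,interpolation=cv2.INTER_CUBIC),alpha=1.4))
d=vision.read_camera("scene");np.savez("s7.npz",**d);crop(d,80,140,180,230,6,"pics/s7.png")
E
```

```text
[ 0.577912   -0.25009     0.15038635] [-0.48799703 -0.53123763 -0.55678794] 0.05990247776806757 (array([ 0.0924,  0.    , -0.0002]), array([-0.0004,  0.0005, -0.0006]))
```

View pics/w7c.png

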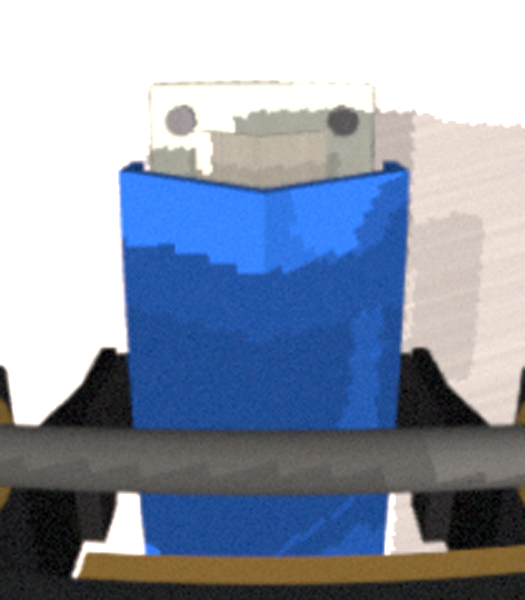

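View pics/s7.png

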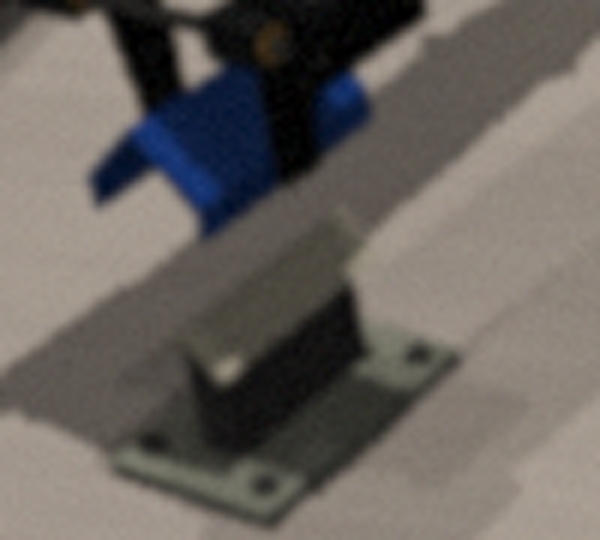

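The guard hangs level above the angle in both views. I'll check the lateral and lengthwise alignment in this one wrist image.

```bash
python3 - <<'E'
from h import *
np.set_printoptions(precision=4,suppress=True)
d=load("w7.npz");f=lambda X,Y:up(X,Y,150,80,2.5)
t=lambda p:d["M"].T@(p-d["P"])
for p,z in(((180,120),.01),((343,121),.01),((150,83),.01),((375,83),.01)): print("stand",t(wonz(d,*f(*p),z)))
u=d["P"][2]-.0119
print("ridge far",t(wonz(d,*f(266,190),u+.046)))
for p in((121,172),(407,172)):print("lip corner",t(wonz(d,*f(*p),u+.016)))
for p in((195,130),(326,131)):print("steel far",t(wonz(d,*f(*p),.061)))
E
```

```text
stand [ 0.1405  0.0555 -0.0327]
stand [0.1405 0.0551 0.0319]
stand [ 0.1405  0.0705 -0.0444]
stand [0.1406 0.0705 0.0444]
ridge far [-0.0341  0.0556  0.0008]
lip corner [-0.0041  0.0547 -0.0289]
lip corner [-0.004   0.0547  0.0299]
steel far [ 0.0895  0.0555 -0.022 ]
steel far [0.0895 0.0552 0.0209]
```

Both are aligned to within 1 mm, so I'll descend slowly.

Emit:
drive_tool --offset '[[0.02, 0, 0], [0.04, 0, 0], [0.058, 0, 0], [0.07, 0, 0], [0.078, 0, 0], [0.083, 0, 0], [0.086, 0, 0], [0.088, 0, 0], [0.09, 0, 0], [0.09, 0, 0]]' --angular '[[0, 0, 0], [0, 0, 0], [0, 0, 0], [0, 0, 0], [0, 0, 0], [0, 0, 0], [0, 0, 0], [0, 0, 0], [0, 0, 0], [0, 0, 0]]'

```text
time_s: 9.8
tool_pos: [0.5779, -0.2502, 0.0603]
tool_rot: [45.4, 90.0, -59.8]
force: [0.1, -0.9, -0.3]
grip_width: 0.0599
```

Emit:
drive_tool --offset '[[0.001, 0, 0], [0.002, 0, 0], [0.003, 0, 0], [0.003, 0, 0]]' --angular '[[0, 0, 0], [0, 0, 0], [0, 0, 0], [0, 0, 0]]'

```text
time_s: 10.3
tool_pos: [0.5781, -0.25, 0.0575]
tool_rot: [74.2, 90.0, -31.0]
force: [0.1, 0.1, -0.5]
grip_width: 0.0597
```

Not in contact yet: 0.0575 against an expected 0.057. I'll go down a little more.

Emit:
drive_tool --offset '[[0.001, 0, 0], [0.002, 0, 0], [0.002, 0, 0], [0.002, 0, 0]]' --angular '[[0, 0, 0], [0, 0, 0], [0, 0, 0], [0, 0, 0]]'

```text
time_s: 10.8
tool_pos: [0.5787, -0.2493, 0.0567]
tool_rot: [101.0, 89.9, -4.2]
force: [-1.0, 2.7, 6.4]
grip_width: 0.0598
```

```bash
python3 - <<'E'
from h import *
from cell import vision
P,M,o=pose();print(P,o['force'],o['wrist_torque'])
d=vision.read_camera("scene");crop(d,80,140,180,230,6,"pics/s8.png")
E
```

```text
[ 0.57873387 -0.24934733  0.05667863] [-1.04046231  2.71393824  6.44884117] [ 0.57386876  0.40278759 -0.09660905]
```

View pics/s8.png

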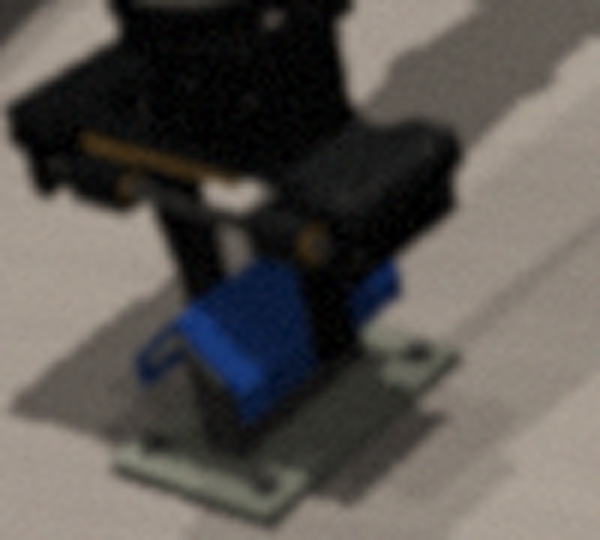

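The guard is seated: contact at 6 N with z = 0.0567, against 0.0569 expected. I'll open the fingers, let them settle and retreat straight up.

Emit:
drive_tool --offset '[[0, 0, 0], [0, 0, 0], [0, 0, 0], [0, 0, 0], [0, 0, 0], [0, 0, 0]]' --angular '[[0, 0, 0], [0, 0, 0], [0, 0, 0], [0, 0, 0], [0, 0, 0], [0, 0, 0]]' --fingers -1

```text
time_s: 11.6
tool_pos: [0.5787, -0.2494, 0.0566]
tool_rot: [99.1, 89.9, -6.1]
force: [-0.0, -0.7, 0.6]
grip_width: 0.0871
```

Emit:
drive_tool --offset '[[-0.01, 0, 0], [-0.03, 0, 0], [-0.06, 0, 0], [-0.1, 0, 0], [-0.13, 0, 0], [-0.16, 0, 0], [-0.17, 0, 0], [-0.17, 0, 0], [-0.17, 0, 0]]' --angular '[[0, 0, 0], [0, 0, 0], [0, 0, 0], [0, 0, 0], [0, 0, 0], [0, 0, 0], [0, 0, 0], [0, 0, 0], [0, 0, 0]]'

```text
time_s: 12.72
tool_pos: [0.5777, -0.2491, 0.2253]
tool_rot: [-138.0, 90.0, 116.8]
force: [-0.3, -0.4, -0.7]
grip_width: 0.0874
```

```bash
python3 - <<'E'
from h import *
from cell import vision
d=wshot('w9');P,M,o=pose();print(P,o['force'],o['grip_width'])
cv2.imwrite('pics/w9c.png',cv2.convertScaleAbs(cv2.resize(d['pixels'][90:250,190:320,::-1],None,fx=3.7,fy=3.7,interpolation=cv2.INTER_CUBIC),alpha=1.4))
d=vision.read_camera("scene");crop(d,80,150,180,230,6,"pics/s9.png")
E
```

```text
[ 0.57765869 -0.2490984   0.22502073] [-0.3696274  -0.92280119  0.92009756] 0.08687356978740189
```

View pics/w9c.png

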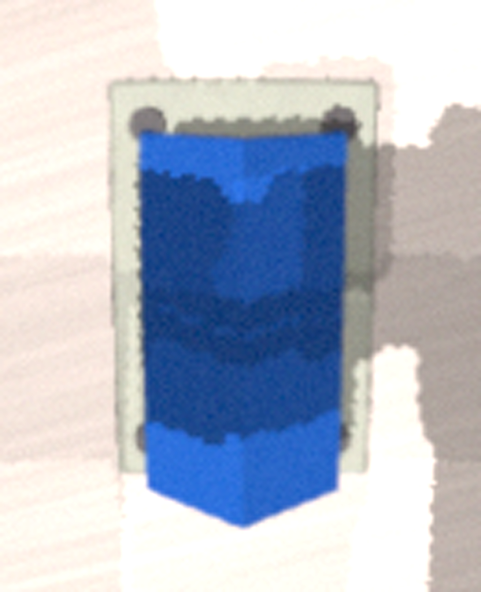

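View pics/s9.png

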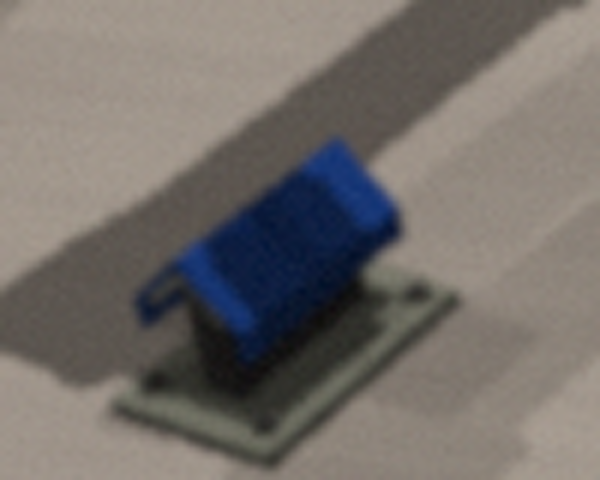

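The guard sits level on the angle, square with the base (crop corners (140,133), (347,133), (338,488), (148,488)). I'll do one last numeric check, then look over the other guards.

```bash
python3 - <<'E'
from h import *
from cell import vision
np.set_printoptions(precision=4,suppress=True)
ang=lambda v:np.degrees(np.arctan2(v[1],v[0]))
d=load("w9.npz");f=lambda X,Y:up(X,Y,190,90,3.7)
q=np.array([wonz(d,*f(*p),.061) for p in [(140,133),(347,133),(338,488),(148,488)]]);print("guard",q.mean(0),ang(q[0]+q[1]-q[2]-q[3]),[np.linalg.norm(q[i]-q[(i+1)%4]) for i in range(4)])
q=np.array([wonz(d,*f(*p),.01) for p in [(109,82),(378,82),(367,471),(119,472)]]);print("base",q.mean(0),ang(q[0]+q[1]-q[2]-q[3]))
t0=load("top0.npz");t=vision.read_camera("top");cv2.imwrite("pics/top9.png",t["pixels"][:,:,::-1])
df=cv2.absdiff(t["pixels"],t0["pixels"]).max(2)
for n,(x0,y0,x1,y1) in dict(white=(232,162,272,215),narrow=(295,200,322,250)).items(): print(n,df[y0:y1,x0:x1].mean(),(df[y0:y1,x0:x1]>40).sum())
E
```

```text
guard [ 0.5788 -0.2501  0.061 ] -15.221556173162172 [np.float64(0.05969674141078217), np.float64(0.10936025403536948), np.float64(0.05932350949424655), np.float64(0.1093563857937738)]
base [ 0.5788 -0.2501  0.01  ] -15.218657266229508
white 6.2679245283018865 0
narrow 5.460740740740741 0
```

View pics/top9.png

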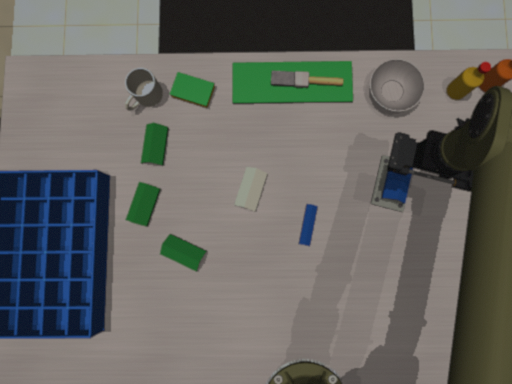

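The top view shows the blue guard on the stand at (397,188). The white guard at (252,188), the narrow one at (308,225) and the green ones are where they were.

```bash
python3 -c "
from cell import sign_off
print(sign_off())"
```

```text
the job is handed in; nothing more can be done
None
```

The wide blue guard is on the steel angle, fully nested and released, and the job is handed in; the last robot time read was about 12.7 s of the 38 s allowed.

I gripped it across its lips, carried it over the stand and lowered it until it touched at about 6 N. Then I opened the fingers and backed straight up.

- **Position:** in the last wrist picture the guard and the stand base had the same centre, (0.579, -0.250) m, and the same yaw, -15.2°. They agreed to within measurement accuracy.
- **Seating height:** the tool height at contact was 56.7 mm, against 56.9 mm expected for full nesting. The guard's measured size at the seated height, 59.5 × 109.4 mm, also fits.
- **Other guards:** the white and narrow blue guards show no change in the top view, and the green look-alikes look unmoved.

One disagreement: my first scene-camera estimates were about 4–7 mm off in x from the top view. The wrist camera sided with the top view, and I used its values. No check failed at the end.

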